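# Tip the drained tube rack onto its feet and push it up to the ledge

## Task

The empty white test-tube rack stands on one end to drain. Push it over so that it comes down on its feet, holes up, then push it across the bench until its long side lies flush along the near face of the wooden ledge, within the ledge's length. Only push: do not pick the rack up, leave the bottles and vessels where they stand, and finish clear of everything.

Things in the scene. Friction and masses are not known exactly. Their poses are not given: they have to be found in the camera images.
- rack: White wooden test-tube rack, 220 mm long, 90 deep, 70 high in use, about 0.32 kg, now a tower 220 mm tall on a 70 x 90 mm end board. Origin: centre of the end face it now stands on. x axis (level now): out of the side with the feet, the way it must tip. z: along its length (up now); y: across its depth. On its feet, x points straight down. Ends at z = 0 and 220 mm, long sides at y = +-45 mm.
- rack_mid (a point): Centre of the rack, 110 mm from either end (35 mm above the bench once on its feet). Base board and holed board are as deep as the end boards (90 mm), so each long side is flush, at 45 mm from here. On its feet, the base board spans 8 to 30 mm above the bench, the holed board 58 to 70 mm: pushed low, it slides without tipping.
- rack_feet (a point): Centre of the feet plane, 35 mm from the rack's centre along its x, at mid length. The feet are the edges of the two end boards (14 mm thick), standing 8 mm proud of the base board (22 mm thick).
- rack_holes (a point): Centre of the holed face, opposite the feet, 35 mm from the rack's centre along -x, at mid length: a 12 mm board with 2 x 5 holes of 24 mm, level with the end boards. Pushed level near the top on this side, the rack tips about its lower far edge; leant over by about 18 degrees, it falls onto its feet by itself.
- ledge: Wooden ledge fixed to the bench top beyond the rack, 500 mm long (its y axis), 24 mm thick (its x axis), 35 mm high. Origin: centre of its underside. Its -x face, 12 mm from the origin, looks towards the robot and is the face that the rack must be pushed against.
- big_bottle: Bystander, to be left alone: large amber bottle, 84 mm wide, 170 mm high; origin at the centre of its underside.
- small_bottle: Bystander, to be left alone: small amber bottle, 56 mm wide, 110 mm high; origin at the centre of its underside.
- flask: Bystander, to be left alone: conical glass flask, 86 mm wide at the foot, 120 mm high; origin at the centre of its underside.
- beaker: Bystander, to be left alone: clear beaker, 68 mm wide, 85 mm high; origin at the centre of its underside.
- vial: Bystander, to be left alone: amber jar, 34 mm wide, 60 mm high; origin at the centre of its underside.
- mortar: Bystander, to be left alone: white ceramic mortar bowl, 90 mm wide, 55 mm high; origin at the centre of its underside.

How it is judged (in metres and radians):
On the way, in this order (a step that is already met when the one before it is completed fails the run):
1. the rack is tipped over onto its feet (angle between rack's own x axis and vertical above 3.08159 rad), for 0.2 s.
2. the rack lies along the ledge (angle between rack's own x axis and vertical above 3.08159 rad and x of rack_mid in the frame of ledge between -0.064 and -0.05 m and angle between the z axis of rack and the y axis of ledge, either way round below 0.055 rad and y of rack_mid in the frame of ledge between -0.14 and 0.14 m), for 0.2 s.
At the end, for the whole second after the job is handed in: The rack stands on its feet (within 0.06 rad), its centre within 7 mm of where it would be with its long side touching the ledge's near face, parallel to the ledge within 0.055 rad, its whole length within the ledge's length, at rest (all of step 2 and linear speed of rack below 0.02 m/s and angular speed of rack below 0.1 rad/s).
It fails at once if the rack is lifted or carried (its centre rises above 127 mm; tipping alone takes it to about 116 mm) (height (world z) of rack_mid above 0.127 m).
It fails at once if the rack is lifted off the bench once it is on its feet (by more than 12 mm) (angle between rack's own x axis and vertical above 3.08159 rad and height (world z) of rack_mid above 0.047 m).
It fails at once if the rack is carried while tipped: more than half over, its centre is still above 108 mm (98 mm or less when it tips on the bench) (angle between rack's own x axis and vertical above 2.4 rad and height (world z) of rack_mid above 0.108 m).
It fails at once if one of the bottles or vessels is moved by more than 20 mm or knocked over (distance of any of big_bottle, small_bottle, flask, beaker, vial, mortar from where it was at the start of the episode above 0.02 m or angle between any of big_bottle, small_bottle, flask, beaker, vial, mortar's own z axis and vertical above 0.35 rad).
It also fails if it takes over 51 s, if anything falls off the work surface, if the arm or the gripper's body presses on something with over 40 N, if the wrist force passes 120 N, or if a joint passes its speed limit or range.

## Robot

A 6-joint arm with a two-finger parallel gripper is mounted at the origin on the work surface. World frame = base frame: x ahead of the robot, y to its left, z up, the work surface at z = 0. Lengths are in mm, angles in rad, forces in N, time in s.
With the tool pointing down it reaches from about 150 to 775 mm from the base axis. Payload 6.1 kg.
Tool frame: the origin (TCP) lies midway between the tips of the shut fingers; the grasp point (between the pads) lies 19 mm behind it; z points along the fingers, y is the line along which they close (so a half turn about z gives the same grasp; the last joint's range is limited). The gripper opens to 85 mm and grips with 20 to 120 N. Pads are 22 mm wide; open, the fingers measure 114 mm over their backs; the gripper's body (76 mm by 85 mm) begins 54 mm behind the grasp point. The pads swing forward as they close: fully open they stand 13 mm farther back than shut.
Start: joints at [1.286, 0.126, -0.04, 1.405, 0, 1.571], TCP at [147.501, 503.837, 231.295] pointing down, gripper open.
Joint ranges: [-2.72, 2.72], [-0.95, 1.95], [-1.27, 1.35], [-1.78, 2.02], [-1.46, 1.47], [-3.14, 3.14]. Speed limits (rad/s): [2.39, 2.39, 3.01, 3.14, 3.14, 3.14].

## Interface

Orientations are given as a rotation vector (axis times angle).
In Python, from plant import manip gives the robot as it stands. The module is installed in compiled form; this text tells all that it offers.
- The arm moves only by the shell command python3 -m handwheel 'ROWS'. ROWS is JSON, a list of rows, each a list of 7 numbers: the shift along the tool's x, y, z in mm, then the turn, a rotation vector about the tool's x, y, z in rad, then the closure, from 0 (fully open) to 1 (shut). In form: [[x, y, z, rx, ry, rz, gripper], ...]. A call has 1 to 5 rows; each row shifts and turns the commanded pose from where the row before left it, along the tool's axes as they then stand; what a row does not reach is not made up. A row lasts 1/12 s, in which the tool goes at most 41.7 mm and 7.16 degrees, less where a joint would pass 70% of its speed; a pose out of reach is approached as far as the arm can. A call with a gripper value outside its range is refused whole. The fingers move at their own pace and stop on an object; the grip force is fixed at half the most. Time passes only in rows, so rows that do not move let the fingers close. It gives the time, the measured TCP pose, the force, the opening and the grip force at its end, in the units of the state.
- manip.state(): the state, without advancing time (a new reading comes with each control period).
- manip.capture(name): name is "scene" or "top" or "wrist"; returns the picture (384x512x3 uint8, red, green, blue); there is no depth.
- manip.calibration(name): a dict with "fx", "fy", "cx", "cy" (pixels), "rvec" (rotation vector, rad) and "tvec" (3), from world to camera coordinates, as OpenCV has them; the wrist camera has in their place "T_tool_cam" (4x4, takes a point from camera to tool coordinates, whose origin is the TCP and whose axes are the flange's). Camera axes: x right, y down, z forward; pixel columns grow to the right and rows downward; lengths in mm; the calibration is good to about 2 mm. The wrist camera is an equidistant fisheye: a pixel r from the principal point sees the ray r / f radians off the axis. A picture is of the moment at which its call begins: read the wrist's pose just before it. calibration takes no time and is no camera call.
- manip.finish_job(): hands the job in; it is judged then, once.
Trained networks look in the newest picture that a camera, given by its name, has taken for a name from the list of things; names that differ only in an ending like _2 or _b are one class to them, and where a whole thing is asked for, a point or a joint stands for the part that bears it (a point fixed in the world has none). Each returns a list of dicts, best first, with "score" (0 to 1); they miss things now and then, are a little off and sometimes report something else, mostly with a low value. They report only what shows in the picture. A call takes as long as a camera call.
- manip.boxes_of(camera, target): "point" ([x, y, z] in mm, in the coordinates of the camera as it stood for that picture, good to about 4 mm: the middle of the surface that is visible of it).
- manip.cut_out(camera, target): "mask" (384x512 bool, what is visible of it).
- manip.mark_of(camera, target): "point" ([x, y, z] in mm, in the coordinates of the camera as it stood for that picture, good to about 4 mm: a listed point, or the origin of a listed thing).
The state is a dict: "t": time; "joint_pos": joint angles; "qvel": joint speeds; "tau": joint torques, N m; "position": TCP position; "orientation": TCP orientation; "ft_force": force on the tool from outside, world axes, zero at the start; "moment": the same for the moment, N m; "width": finger opening in mm; "finger_force": force on a finger pad.
Only numpy, scipy, OpenCV 4.12 (cv2) and the standard library are available. Lean on these libraries where they do the work, as an engineer would, in place of code of your own. Each camera call takes 0.05 s, during which the arm holds its last target. There are 200 camera calls.

## Working session

There is one attempt and no reset: what is moved stays moved. The work goes in short steps, Python scripts to look and compute and a shell command to move; the robot and the scene stay as the last step left them, time stands still between calls to the robot, and variables do not carry over. Pictures are saved under pics/ and viewed, at most 10 in all, crops included, and the job is handed in when it is done.

```bash
mkdir -p pics; cat > h.py <<'E'
import numpy as np, cv2
from scipy.spatial.transform import Rotation as R
from plant import manip
np.set_printoptions(precision=1,suppress=True)
def T_cw(name):
    c=manip.calibration(name)
    if 'rvec' in c:
        M=np.eye(4); M[:3,:3]=R.from_rotvec(np.ravel(c['rvec'])).as_matrix(); M[:3,3]=np.ravel(c['tvec']); return np.linalg.inv(M)
    s=manip.state(); M=np.eye(4); M[:3,:3]=R.from_rotvec(s['orientation']).as_matrix(); M[:3,3]=s['position']
    return M@np.array(c['T_tool_cam'])
def w(name,p,T=None):
    T=T_cw(name) if T is None else T
    return (T@np.r_[np.ravel(p),1])[:3]
def snap(name,fn=None):
    im=manip.capture(name)
    if fn: cv2.imwrite('pics/'+fn,im[:,:,::-1])
    return im
E
python3 - <<'E'
from h import *
s=manip.state(); print(s['t'],s['position'],R.from_rotvec(s['orientation']).as_matrix())
for n in ('scene','top'):
    snap(n,n+'0.png'); T=T_cw(n); print(n,T[:3,3])
    for k in ['rack','rack_mid','rack_feet','rack_holes','ledge']+(['big_bottle','small_bottle','flask','beaker','vial','mortar'] if n=='top' else []):
        print(k,[(w(n,d['point'],T),round(d['score'],2)) for d in manip.mark_of(n,k)[:2]])
E
```

```text
0.0 [147.4 503.5 230.5] [[-1.   0.3 -0. ]
 [ 0.3  1.  -0. ]
 [-0.  -0.  -1. ]]
scene [ 872.4 -676.6  824.2]
rack [(array([ 531.6, -201.4,    1.2]), 0.64), (array([ 528.7, -198. ,  108.6]), 0.49)]
rack_mid [(array([ 530.3, -199.5,  107.3]), 0.79), (array([ 266.4, -373.9,   -0.3]), 0.31)]
rack_feet [(array([ 536.7, -168.4,  111. ]), 0.8)]
rack_holes [(array([ 526.5, -231.4,  112.8]), 0.67)]
ledge [(array([719.9, -59. ,   3.2]), 0.79)]
top [ 174.7  -19.1 1666.8]
rack [(array([ 531. , -202. ,    4.1]), 0.9), (array([ 536.3, -165.2,  113.6]), 0.19)]
rack_mid [(array([ 532.6, -200.8,  112.3]), 0.6)]
rack_feet [(array([ 536. , -165. ,  112.2]), 0.9)]
rack_holes [(array([ 530.6, -238.9,  109.2]), 0.74)]
ledge []
big_bottle [(array([ 654.6, -427.8,   -3.6]), 0.71)]
small_bottle [(array([449.3, 276. ,  -0.9]), 0.67)]
flask [(array([552.7, 249.3,  -5.1]), 0.88)]
beaker [(array([335. , 265.6,   0.7]), 0.93)]
vial [(array([ 262.6, -373.5,   -1.4]), 0.48)]
mortar [(array([630.1, 405.7,   1.5]), 0.56)]
```

View pics/scene0.png

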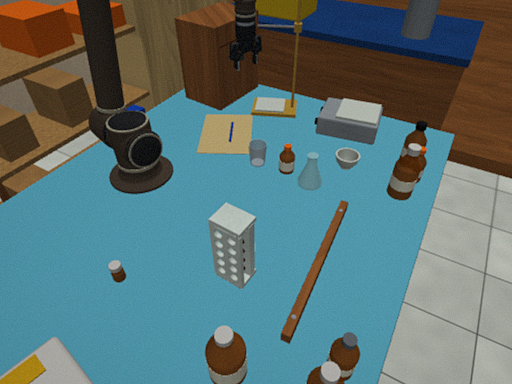

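View pics/top0.png

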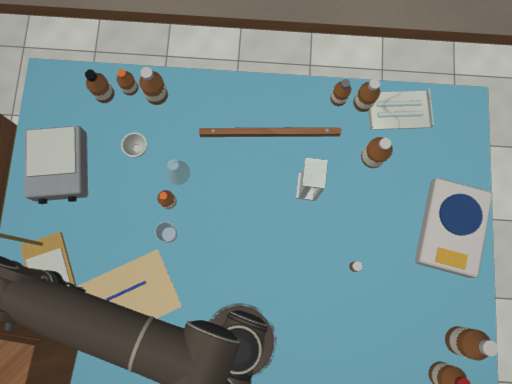

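```bash
python3 - <<'E'
from h import *
for n in ('top','scene'):
    c=manip.calibration(n); rv=np.float64(np.ravel(c['rvec']));tv=np.float64(np.ravel(c['tvec']));K=np.array([[c['fx'],0,c['cx']],[0,c['fy'],c['cy']],[0,0,1.]])
    ms=manip.cut_out(n,'ledge'); print(n,[(round(d['score'],2),d['mask'].sum()) for d in ms])
    if ms:
        m=ms[0]['mask'].astype(np.uint8)
        cs,_=cv2.findContours(m,0,2); ct=max(cs,key=cv2.contourArea).reshape(-1,2).astype(float)
        T=T_cw(n); ray=np.c_[(ct[:,0]-c['cx'])/c['fx'],(ct[:,1]-c['cy'])/c['fy'],np.ones(len(ct))]@T[:3,:3].T
        o=T[:3,3]; P=o+ray*((35-o[2])/ray[:,2])[:,None]
        r=cv2.minAreaRect(np.float32(P[:,:2])); print(r, cv2.boxPoints(r))
    for nm,q in (('rack top feet/holes?',[(531,-201,220),(531,-201,0)]),):
        print(cv2.projectPoints(np.float64(q),rv,tv,K,None)[0].reshape(-1,2))
E
```

```text
top [(0.97, np.int64(1235))]
((714.5094604492188, -58.97050476074219), (33.1271858215332, 493.29779052734375), 3.792074680328369) [[ 681.7  186. ]
 [ 714.3 -306.2]
 [ 747.3 -304. ]
 [ 714.7  188.2]]
[[314.6 172.6]
 [306.1 187. ]]
scene [(0.93, np.int64(1572))]
((720.8214111328125, -68.21591186523438), (29.908849716186523, 511.2228698730469), 4.185150146484375) [[ 687.3  185.6]
 [ 724.6 -324.2]
 [ 754.4 -322.1]
 [ 717.1  187.8]]
[[231.4 217.5]
 [235.2 272.8]]
```

The scene view shows the rack as a tower at about (232,245) px, its holed face towards the camera (-y). The ledge runs from (287,335) to (345,205). The top view puts the rack top at (315,172), the ledge at (200–340,131), and the bystanders well to the sides. The networks agree: the rack is at (531,-201) and tips towards +y, and the ledge is at (719,-60), turned about 4°. I'll raise the tool, turn it to the rack's direction and swing across.

```bash
python3 -m handwheel '[[0,0,-40,0,0,-0.09,1],[0,0,-40,0,0,-0.09,1],[-20,-35,0,0,0,0,1],[-20,-35,0,0,0,0,1],[-20,-35,0,0,0,0,1]]'
python3 -m handwheel '[[-20,-35,0,0,0,0,1],[-20,-35,0,0,0,0,1],[-20,-35,0,0,0,0,1],[-20,-35,0,0,0,0,1],[-20,-35,0,0,0,0,1]]'
python3 -m handwheel '[[-20,-35,0,0,0,0,1],[-20,-35,0,0,0,0,1],[-20,-35,0,0,0,0,1],[-20,-35,0,0,0,0,1],[-20,-35,0,0,0,0,1]]'
python3 - <<'E'
from h import *
s=manip.state(); print(s['joint_pos'],s['position']); print(R.from_rotvec(s['orientation']).as_matrix().round(3))
E
```

```text
t: 1.42
position: [196.6, 392.8, 312.0]
orientation: [0.162, 3.137, 0.002]
ft_force: [1.2, 0.4, -0.5]
width: 25.5
finger_force: 0.0
t: 1.83
position: [277.4, 206.9, 311.5]
orientation: [0.163, 3.137, 0.001]
ft_force: [1.5, 0.6, 1.1]
width: 0.1
finger_force: 0.0
t: 2.25
position: [358.6, 22.1, 311.7]
orientation: [0.165, 3.136, 0.0]
ft_force: [1.3, 1.3, -0.2]
width: -0.4
finger_force: 0.0
[ 0.1 -0.2 -0.2  1.6  0.   0.2] [358.6  22.1 311.7]
[[-1.   0.1  0. ]
 [ 0.1  1.   0. ]
 [-0.   0.  -1. ]]
```

```bash
python3 -m handwheel '[[-22,-35,0,0,0,0,1],[-22,-35,0,0,0,0,1],[-22,-35,0,0,0,0,1],[-22,-35,0,0,0,0,1],[-22,-35,0,0,0,0,1]]'
python3 -m handwheel '[[-22,-35,0,0,0,0,1],[-22,-35,0,0,0,0,1],[-22,-35,0,0,0,0,1],[-22,-35,0,0,0,0,1],[0,0,0,0,0,0,1]]'
python3 - <<'E'
from h import *
s=manip.state(); Rm=R.from_rotvec(s['orientation']).as_matrix(); p=np.array(s['position']); print(p,(Rm*1000).round())
snap('scene','scene1.png'); snap('top')
for n in ('scene','top'):
    T=T_cw(n)
    P={}
    for k in ['rack_mid','rack_feet','rack_holes']:
        r=manip.mark_of(n,k)
        if r: P[k]=w(n,r[0]['point'],T); print(n,k,P[k],r[0]['score'])
E
```

```text
t: 2.67
position: [449.9, -163.7, 311.5]
orientation: [0.166, 3.136, -0.0]
ft_force: [1.2, 0.6, -0.0]
width: 0.1
finger_force: 0.0
t: 3.08
position: [524.7, -315.7, 306.7]
orientation: [-0.171, -3.133, -0.001]
ft_force: [-0.5, 1.4, -1.8]
width: -0.1
finger_force: 0.0
[ 524.7 -315.7  306.7] [[ -994.   109.    -4.]
 [  109.   994.     1.]
 [    4.     0. -1000.]]
scene rack_mid [ 530.8 -198.4  107.5] 0.68
scene rack_feet [ 533.8 -169.   107.9] 0.63
scene rack_holes [ 529.1 -230.7  112.3] 0.66
top rack_mid [ 534.  -202.9  113.9] 0.81
top rack_feet [ 536.5 -163.3  111.9] 0.76
top rack_holes [ 528.4 -240.6  112. ] 0.68
```

View pics/scene1.png

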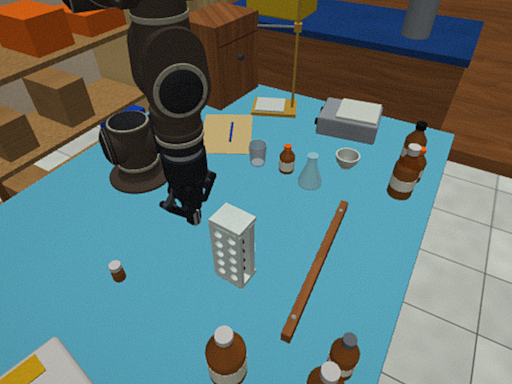

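The gripper, at about (190,215) px, is clear on the holed side and the rack hasn't moved. I'll lower to about 195 mm and come up to the face.

```bash
python3 -m handwheel '[[0,0,37,0,0,0,1],[0,0,37,0,0,0,1],[0,0,36,0,0,0,1],[0,15,0,0,0,0,1],[0,15,0,0,0,0,1]]'
python3 -m handwheel '[[0,10,0,0,0,0,1],[0,6,0,0,0,0,1],[0,4,0,0,0,0,1],[0,4,0,0,0,0,1],[0,0,0,0,0,0,1]]'
python3 - <<'E'
from h import *
s=manip.state(); print(s['position'],np.array(s['ft_force']))
E
```

```text
t: 3.9
position: [524.1, -278.2, 200.1]
orientation: [-0.165, -3.134, -0.003]
ft_force: [0.4, 0.7, 1.2]
width: -0.2
finger_force: 0.0
t: 4.32
position: [528.8, -255.6, 202.6]
orientation: [0.163, 3.135, -0.001]
ft_force: [-0.0, 0.0, -0.2]
width: -0.4
finger_force: 0.0
[ 528.8 -255.6  202.6] [-0.   0.  -0.2]
```

```bash
for i in 1; do python3 -m handwheel '[[0,5,0,0,0,0,1],[0,5,0,0,0,0,1],[0,5,0,0,0,0,1],[0,5,0,0,0,0,1],[0,5,0,0,0,0,1]]'; done
python3 - <<'E'
from h import *
snap('scene','scene2.png'); T=T_cw('scene')
for k in ['rack_mid','rack_feet','rack_holes']:
    r=manip.mark_of('scene',k); print(k,[(w('scene',d['point'],T),d['score']) for d in r[:1]])
s=manip.state(); print(s['position'],np.array(s['ft_force']))
E
```

```text
t: 4.73
position: [530.7, -231.0, 201.3]
orientation: [-0.165, -3.137, 0.0]
ft_force: [0.4, -0.7, 0.9]
width: -0.1
finger_force: 0.2
rack_mid [(array([ 532.2, -186.8,  110.8]), 0.58)]
rack_feet []
rack_holes [(array([ 529.2, -222.9,  119.7]), 0.83)]
[ 530.7 -231.1  201.2] [-0.2 -0.  -0.7]
```

View pics/scene2.png

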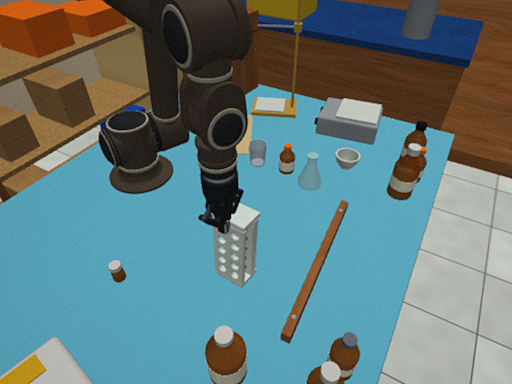

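The rack is leaning: its base edge is still at about (247,286) px while its top has moved away from the fingers at (222,215). I'll keep pushing.

```bash
python3 -m handwheel '[[0,6,0,0,0,0,1],[0,6,0,0,0,0,1],[0,6,0,0,0,0,1],[0,6,0,0,0,0,1],[0,6,0,0,0,0,1]]'
python3 -m handwheel '[[0,6,0,0,0,0,1],[0,6,0,0,0,0,1],[0,4,0,0,0,0,1],[0,4,0,0,0,0,1],[0,0,0,0,0,0,1]]'
python3 -m handwheel '[[0,0,0,0,0,0,1],[0,0,0,0,0,0,1],[0,0,0,0,0,0,1],[0,0,0,0,0,0,1],[0,0,0,0,0,0,1]]'
python3 - <<'E'
from h import *
snap('scene','scene3.png'); T=T_cw('scene')
for k in ['rack','rack_mid','rack_feet','rack_holes']:
    r=manip.mark_of('scene',k); print(k,[(w('scene',d['point'],T),d['score']) for d in r[:1]])
E
```

```text
t: 5.35
position: [533.9, -200.7, 201.3]
orientation: [0.164, 3.137, 0.0]
ft_force: [-0.4, -0.7, -0.6]
width: -0.2
finger_force: 0.1
t: 5.77
position: [536.0, -180.8, 201.3]
orientation: [0.163, 3.137, 0.0]
ft_force: [-0.7, -0.3, -0.3]
width: 0.0
finger_force: 0.0
t: 6.18
position: [535.9, -181.8, 201.3]
orientation: [-0.165, -3.137, -0.0]
ft_force: [-0.9, -0.2, -0.1]
width: -0.0
finger_force: 0.0
rack [(array([ 533.4, -161.6,   34.9]), 0.68)]
rack_mid [(array([541.3, -48.6,  31.7]), 0.82)]
rack_feet [(array([540.2, -54.4,   0.5]), 0.95)]
rack_holes [(array([539.4, -45.4,  70.6]), 0.69)]
```

View pics/scene3.png

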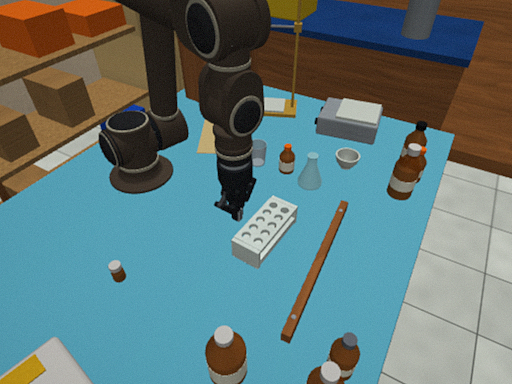

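The rack fell onto its feet: holed face up, lying from about (247,250) to (283,205) px, roughly parallel to the ledge. It is centred at (541,-50). I'll open the gripper, go round to its near side, align with the ledge and push with both fingers.

```bash
python3 -m handwheel '[[24,24,0,0,0,-0.036,0],[24,24,0,0,0,-0.036,0],[24,24,0,0,0,-0.036,0],[24,24,0,0,0,-0.036,0],[24,24,0,0,0,-0.036,0]]'
python3 -m handwheel '[[0,0,35,0,-0.04,0,0],[0,0,35,0,-0.04,0,0],[0,0,35,0,-0.04,0,0],[0,0,0,0,0,0,0],[0,0,0,0,0,0,0]]'
python3 - <<'E'
from h import *
s=manip.state(); print(s['position'],s['width'],(R.from_rotvec(s['orientation']).as_matrix()*1000).round())
snap('top','top4.png'); T=T_cw('top'); 
for k in ['rack','rack_mid','rack_feet','rack_holes','ledge']:
    r=manip.mark_of('top',k); print(k,[(w('top',d['point'],T),d['score']) for d in r[:1]])
c=manip.calibration('top')
for k,h in (('rack',70),('ledge',35)):
    ms=manip.cut_out('top',k)
    if ms:
        cs,_=cv2.findContours(ms[0]['mask'].astype(np.uint8),0,2); ct=max(cs,key=cv2.contourArea).reshape(-1,2).astype(float)
        ray=np.c_[(ct[:,0]-c['cx'])/c['fx'],(ct[:,1]-c['cy'])/c['fy'],np.ones(len(ct))]@T[:3,:3].T
        o=T[:3,3]; P=o+ray*((h-o[2])/ray[:,2])[:,None]; print(k,cv2.minAreaRect(np.float32(P[:,:2])))
E
```

```text
t: 6.85
position: [418.9, -56.9, 201.1]
orientation: [-0.12, 3.139, 0.0]
ft_force: [-0.6, 0.2, 0.4]
width: 60.4
finger_force: 0.0
t: 7.27
position: [421.7, -57.2, 95.2]
orientation: [-0.113, 3.025, 0.008]
ft_force: [-0.1, -0.1, 0.8]
width: 85.4
finger_force: 0.0
[421.7 -57.2  95.2] 85.3982678275426 [[-991.  -75.  114.]
 [ -74.  997.   10.]
 [-115.    1. -993.]]
rack [(array([ 532.9, -159.8,   41.8]), 0.61)]
rack_mid [(array([543.2, -51.7,  38.7]), 0.79)]
rack_feet [(array([546.7, -46. ,   3.4]), 0.75)]
rack_holes [(array([541.5, -53.3,  70.4]), 0.98)]
ledge [(array([716.5, -58.3,   1.9]), 0.72)]
rack ((536.0830688476562, -49.675750732421875), (220.17538452148438, 101.33745574951172), 86.41009521484375)
ledge ((712.70068359375, -59.05522155761719), (36.7481689453125, 493.36798095703125), 3.792073965072632)
```

View pics/top4.png

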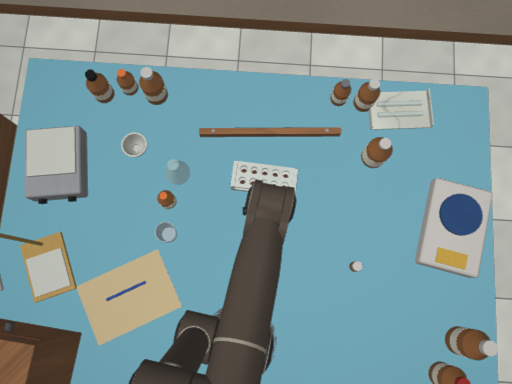

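The top view shows the rack at (232–297,165–195) px, the gripper behind it and a clear way to the ledge at row 131. I'll lower and advance.

```bash
python3 -m handwheel '[[3,0,29,0,0,0,0],[3,0,29,0,0,0,0],[3,0,27,0,0,0,0],[0,0,0,0,0,0,0],[0,0,0,0,0,0,0]]'
python3 -m handwheel '[[-10,0,1.1,0,0,0,0],[-10,0,1.1,0,0,0,0],[-10,0,1.1,0,0,0,0],[-10,0,1.1,0,0,0,0],[-10,0,1.1,0,0,0,0]]'
```

```text
t: 8.08
position: [424.6, -57.3, 10.5]
orientation: [-0.114, 3.022, 0.008]
ft_force: [-0.0, 0.4, 0.7]
width: 85.4
finger_force: 0.0
t: 8.5
position: [477.8, -53.6, 12.4]
orientation: [-0.114, 3.018, 0.006]
ft_force: [-0.5, -0.4, -0.5]
width: 85.4
finger_force: 0.0
```

```bash
for i in 1; do python3 -m handwheel '[[-7,0,1,0,0,0,0],[-7,0,1,0,0,0,0],[-7,0,1,0,0,0,0],[-7,0,1,0,0,0,0],[-7,0,1,0,0,0,0]]'; done
python3 -m handwheel '[[-7,0,1,0,0,0,0],[-7,0,1,0,0,0,0],[-7,0,1,0,0,0,0],[-7,0,1,0,0,0,0],[-7,0,1,0,0,0,0]]'
python3 - <<'E'
from h import *
s=manip.state(); print(s['position'])
snap('scene','scene5.png'); snap('top')
for n in ('scene','top'):
    T=T_cw(n)
    for k in ['rack','rack_mid','rack_holes','ledge']:
        r=manip.mark_of(n,k); print(n,k,[(w(n,d['point'],T),d['score']) for d in r[:1]])
E
```

```text
t: 8.92
position: [511.2, -51.0, 10.5]
orientation: [-0.113, 3.02, 0.007]
ft_force: [-2.6, -0.6, 1.7]
width: 85.6
finger_force: 1.2
t: 9.33
position: [546.8, -48.2, 9.9]
orientation: [-0.114, 3.02, 0.007]
ft_force: [-3.0, -0.2, 2.2]
width: 85.6
finger_force: 1.4
[546.8 -48.2   9.9]
scene rack [(array([ 605.9, -147.9,   35.9]), 0.95)]
scene rack_mid [(array([598.6, -39.7,  30.4]), 0.71)]
scene rack_holes [(array([595.6, -34.2,  71.6]), 0.84)]
scene ledge [(array([721. , -60. ,   1.3]), 0.69)]
top rack [(array([ 611.1, -150. ,   40.3]), 0.86)]
top rack_mid []
top rack_holes []
top ledge [(array([716.6, -61.4,   0.3]), 0.83)]
```

View pics/scene5.png

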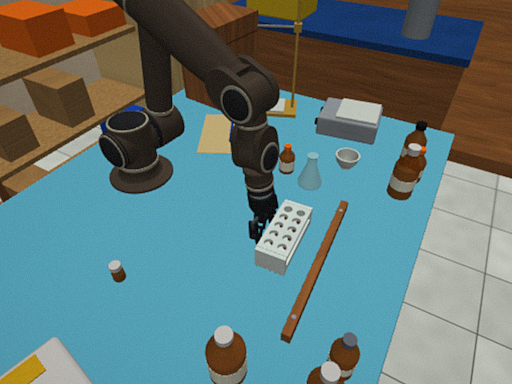

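The rack is on its feet at about (283,237) px, square against the fingers and parallel to the ledge. About 60 mm remain.

```bash
python3 -m handwheel '[[-7,0,1,0,0,0,0],[-7,0,1,0,0,0,0],[-7,0,1,0,0,0,0],[-7,0,1,0,0,0,0],[-7,0,1,0,0,0,0]]'
python3 -m handwheel '[[-4,0,0.5,0,0,0,0],[-4,0,0.5,0,0,0,0],[-3,0,0.4,0,0,0,0],[-2,0,0.3,0,0,0,0],[-2,0,0.3,0,0,0,0]]'
python3 -m handwheel '[[-2,0,0.3,0,0,0,0],[-2,0,0.3,0,0,0,0]]'
```

```text
t: 10.25
position: [582.2, -45.6, 9.1]
orientation: [-0.114, 3.02, 0.007]
ft_force: [-3.7, -0.2, 2.3]
width: 85.2
finger_force: 1.4
t: 10.67
position: [596.5, -44.5, 8.9]
orientation: [-0.114, 3.02, 0.007]
ft_force: [-2.9, -0.3, 1.9]
width: 85.2
finger_force: 1.5
t: 10.83
position: [600.5, -44.2, 8.9]
orientation: [-0.114, 3.02, 0.007]
ft_force: [-2.9, 0.1, 2.4]
width: 85.6
finger_force: 1.4
```

```bash
for i in 1; do python3 -m handwheel '[[-2,0,0.2,0,0,0,0],[-2,0,0.2,0,0,0,0]]'; done
python3 -m handwheel '[[-2,0,0.2,0,0,0,0],[-1,0,0.1,0,0,0,0]]'
python3 -m handwheel '[[-1,0,0.1,0,0,0,0],[-1,0,0.1,0,0,0,0]]'
```

```text
t: 11.0
position: [604.7, -43.9, 9.0]
orientation: [-0.114, 3.019, 0.007]
ft_force: [-2.9, -0.8, 0.6]
width: 85.6
finger_force: 1.1
t: 11.17
position: [607.7, -43.6, 8.9]
orientation: [-0.114, 3.02, 0.007]
ft_force: [-5.5, 1.0, 2.1]
width: 85.4
finger_force: 2.6
t: 11.33
position: [607.9, -43.6, 8.8]
orientation: [-0.113, 3.023, 0.007]
ft_force: [-12.5, 0.5, 9.2]
width: 85.6
finger_force: 6.0
```

```bash
python3 -m handwheel '[[-1,0,0.1,0,0,0,0],[0,0,0,0,0,0,0]]'
python3 - <<'E'
from h import *
s=manip.state(); print(s['position'])
snap('scene','scene6.png'); snap('top')
c=manip.calibration('top')
for n in ('scene','top'):
    T=T_cw(n)
    for k in ['rack','rack_mid','rack_holes','ledge']:
        r=manip.mark_of(n,k); print(n,k,[(w(n,d['point'],T),d['score']) for d in r[:1]])
E
python3 -c "
import cv2;i=cv2.imread('pics/scene6.png')[170:350,220:400];cv2.imwrite('pics/c6.png',cv2.resize(i,(600,600),interpolation=2))"
```

```text
t: 11.5
position: [608.0, -43.5, 8.7]
orientation: [-0.113, 3.024, 0.007]
ft_force: [-11.3, 1.0, 9.1]
width: 85.3
finger_force: 6.0
[608.  -43.5   8.7]
scene rack [(array([ 672.8, -144.4,   34.2]), 0.79)]
scene rack_mid [(array([661.9, -33. ,  33.9]), 0.59)]
scene rack_holes [(array([658.7, -29.9,  72. ]), 0.57)]
scene ledge [(array([718.7, -58.8,   3.6]), 0.66)]
top rack [(array([ 664.9, -146.3,   37.9]), 0.88)]
top rack_mid []
top rack_holes []
top ledge []
```

View pics/c6.png

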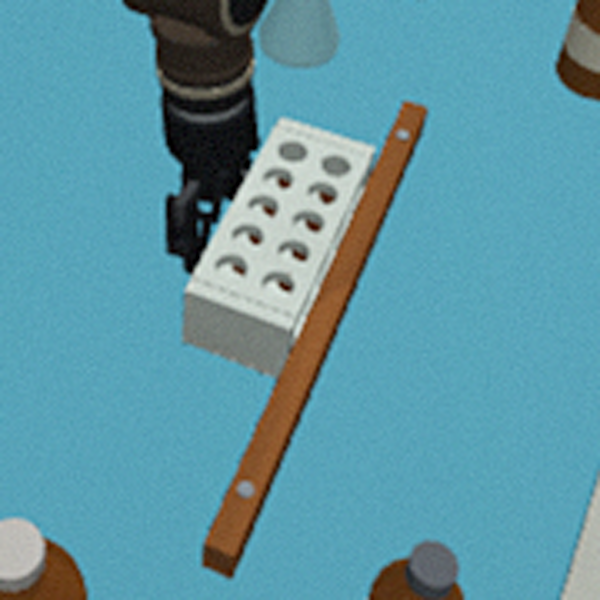

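The rack lies along the ledge in the crop: its long edge runs from (375,148) to (295,318) px, and the ledge's from (403,105) to (205,550). I'll press a little more to seat both ends, then back off and check the angle.

```bash
python3 -m handwheel '[[-2,0,0,0,0,0,0],[-2,0,0,0,0,0,0],[0,0,0,0,0,0,0]]'
python3 -m handwheel '[[10,0,-1.2,0,0,0,0],[20,0,-2.4,0,0,0,0],[30,0,-3.5,0,0,0,0],[30,0,-3.5,0,0,0,0],[30,0,-3.5,0,0,0,0]]'
python3 -m handwheel '[[0,0,-40,0,0,0,0],[0,0,-40,0,0,0,0],[20,0,-35,0,0,0,0],[20,0,-35,0,0,0,0],[0,0,0,0,0,0,0]]'
python3 - <<'E'
from h import *
from scipy.optimize import minimize
snap('scene','scene7.png'); snap('top','top7.png')
C={}
for n in ('scene','top'):
    c=manip.calibration(n); K=np.array([[c['fx'],0,c['cx']],[0,c['fy'],c['cy']],[0,0,1.]])
    T=T_cw(n)
    for k in ['rack','rack_mid','rack_holes','ledge']:
        r=manip.mark_of(n,k); print(n,k,[(w(n,d['point'],T),d['score']) for d in r[:1]])
    for k,sz in (('rack',(90,220,70)),('ledge',(24,500,35))):
        ms=manip.cut_out(n,k)
        if not ms: continue
        m=ms[0]['mask'].astype(np.float32)
        if k=='rack': # ledge hides the lower far side: fill gaps by hull
            cs,_=cv2.findContours(m.astype(np.uint8),0,2); hh=cv2.convexHull(np.vstack(cs)); m=np.zeros_like(m); cv2.fillConvexPoly(m,hh,1)
        m=cv2.resize(m,None,fx=4,fy=4,interpolation=1)
        def f(p):
            a=np.radians(p[2]); q=np.array([[sx*sz[0]/2,sy*sz[1]/2,z] for sx in(-1,1) for sy in(-1,1) for z in (0,sz[2])],float)
            q[:,:2]=q[:,:2]@np.array([[np.cos(a),np.sin(a)],[-np.sin(a),np.cos(a)]])+p[:2]
            u=cv2.projectPoints(q,np.float64(np.ravel(c['rvec'])),np.float64(np.ravel(c['tvec'])),K,None)[0].reshape(-1,2)*4+1.5
            im=np.zeros_like(m); cv2.fillConvexPoly(im,cv2.convexHull(np.round(u*16).astype(np.int32)),1,shift=4)
            return np.abs(im-m).sum()/m.sum()
        x0=[661,-38,4] if k=='rack' else [719,-60,4]
        r=minimize(f,x0,method='Nelder-Mead',options=dict(initial_simplex=np.array(x0)+np.array([[0,0,0],[8,0,0],[0,8,0],[0,0,4]])))
        print(n,k,'fit',r.x,round(r.fun,3))
E
```

```text
t: 12.25
position: [608.0, -43.5, 8.3]
orientation: [-0.112, 3.031, 0.006]
ft_force: [-24.2, -1.5, 16.0]
width: 85.4
finger_force: 12.5
t: 12.67
position: [493.6, -52.3, 9.2]
orientation: [-0.114, 3.018, 0.007]
ft_force: [-0.9, 0.0, 0.3]
width: 85.4
finger_force: 0.0
t: 13.08
position: [437.0, -57.1, 160.3]
orientation: [-0.113, 3.01, 0.004]
ft_force: [0.8, -0.1, 0.2]
width: 85.3
finger_force: 0.0
scene rack [(array([ 668.8, -142.5,   33.5]), 0.9)]
scene rack_mid [(array([659.6, -31.9,  33.7]), 0.9)]
scene rack_holes [(array([658.7, -29.8,  68.7]), 0.94)]
scene ledge [(array([720.6, -61.9,   1. ]), 0.94)]
scene rack fit [657.3 -35.6   4.5] 0.05
scene ledge fit [718.3 -59.9   4.1] 0.097
top rack [(array([ 664.5, -145.8,   37.5]), 0.67)]
top rack_mid [(array([660.6, -32.1,  40.7]), 0.8)]
top rack_holes [(array([659.6, -38.7,  71.7]), 0.73)]
top ledge [(array([715.6, -61. ,   0.4]), 0.83)]
top rack fit [660.8 -34.8   3.8] 0.046
top ledge fit [719.9 -60.3   3.9] 0.573
```

View pics/scene7.png

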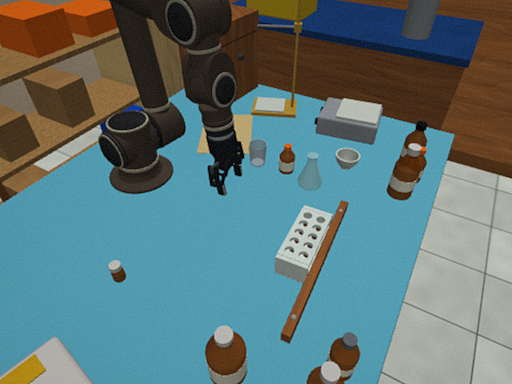

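The rack stands on its feet at (305,243) px, flush and parallel to the ledge to within half a degree. The arm is clear and the bottles and vessels haven't moved, so I'm handing in.

```bash
python3 -c "
from plant import manip
print(manip.finish_job())"
```

```text
the job is handed in; nothing more can be done
None
```

The rack was tipped onto its feet and pushed flush along the ledge, parallel to within about half a degree; the bottles and vessels were left where they stood, the arm finished clear, and the job is handed in (no verdict was returned).

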